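# Clip the arched test tile into the painting stand

## Robot

A 6-joint arm with a two-finger parallel gripper is mounted at the origin on a cart in front of the work surface, level with it; the furniture and walls round the work are solid. World frame = base frame: x ahead of the robot, y to its left, z up, the work surface at z = 0. Lengths are in m, angles in rad, forces in N, time in s.
With the tool pointing down it reaches from about 0.35 to 0.775 m from the base axis. Payload 5.5 kg.
Tool frame: the origin (TCP) lies on the centre line of the jaws, within the pads' length; the fingertips stand 8 mm ahead of it and the grasp point (between the pads) lies 11 mm behind it; z points along the fingers, y is the direction in which the jaws open and shut (so a half turn about z gives the same grasp; the last joint's range is limited). The gripper opens to 85 mm and grips with 20 to 120 N. Pads are 22 mm wide; open, the fingers measure 114 mm over their backs; the gripper's body (76 mm by 85 mm) begins 54 mm behind the grasp point. The pads swing forward as they close: fully open they stand 13 mm farther back than shut.
Start: joints at [1.011, 0.313, 0.046, 1.304, 0, 1.431], TCP at [0.234, 0.525, 0.239] pointing down, gripper open.
Joint ranges: [-2.76, 2.76], [-0.86, 1.69], [-1.03, 1.26], [-2.2, 2.34], [-1.47, 1.5], [-3.14, 3.14]. Speed limits (rad/s): [2.57, 2.57, 3.14, 3.14, 3.14, 3.14].

## Interface

Orientations are given as a unit quaternion [w, x, y, z].
In Python, from workcell import env gives the robot as it stands. The module is installed in compiled form; this text tells all that it offers.
- The arm moves only by the tool play_rows, never from a script. Its argument "steps" is a list of rows, each an object with "claw": the closure in counts, from 0 (fully open) to 255 (shut); "dp": the shift along the tool's x, y, z in m, a list of three; "angular": the turn, a rotation vector about the tool's x, y, z in degrees, a list of three. In form: [{"claw": claw, "dp": [dx, dy, dz], "angular": [wx, wy, wz]}, ...]. A call has exactly 8 rows; each row shifts and turns the commanded pose from where the row before left it, along the tool's axes as they then stand; what a row does not reach is not made up. A row lasts 1/12 s, in which the tool goes at most 41.7 mm and 7.16 degrees, less where a joint would pass 70% of its speed; a pose out of reach is approached as far as the arm can. A call is refused whole if a number of a shift passes 0.0417 or a number of a turn 7.16, either way. A call with a gripper value outside its range is refused whole. The fingers move at their own pace and stop on an object; "force" is the grip in N (left out, the last holds). Time passes only in rows, so rows that do not move let the fingers close, or fill a call up. It gives the time, the measured TCP pose, the force and the opening at its end, in the units of the state.
- env.get_state(): the state, without advancing time (a new reading comes with each control period).
- env.read_camera(name): name is "scene" or "side" or "wrist"; returns (picture, depth): 400x640x3 uint8, red, green, blue; 400x640 float32, m along the optical axis (not along the pixel's ray), 0 where there is no reading.
- env.calibration(name): a dict with "fx", "fy", "cx", "cy" (pixels), "world_from_camera" (4x4, takes a point from camera to world coordinates); the wrist camera has in their place "hand_eye" (4x4, takes a point from camera to tool coordinates, whose origin is the TCP and whose axes are the flange's). Camera axes: x right, y down, z forward; pixel columns grow to the right and rows downward; lengths in m; the calibration is good to about 2 mm. A picture is of the moment at which its call begins: read the wrist's pose just before it. calibration takes no time and is no camera call.
- env.hand_in(): hands the job in, once; it reports no verdict.
The state is a dict: "clock": time; "joint_pos": joint angles; "qvel": joint speeds; "tau": joint torques, N m; "tcp_pos": TCP position; "orientation": TCP orientation; "wrist_force": force on the tool from outside, world axes, zero at the start; "ft_torque": the same for the moment, N m; "finger_gap": finger opening in m.
Only numpy, scipy, OpenCV 4.12 (cv2) and the standard library are available. Lean on these libraries where they do the work, as an engineer would, in place of code of your own. Each camera call takes 0.05 s, during which the arm holds its last target. There are 200 camera calls.

## Task

Take the arched (round-topped) test tile out of the wooden rack and press its straight lower edge down between the two sprung jaws of the grey painting stand until it sits fully home on the stand's base, upright and arch up, square to the jaws and about in the middle of them. Let go of it there, and leave the two square-topped tiles standing in the rack.

Things in the scene. Friction and masses are not known exactly. Their poses are not given: they have to be found in the camera images.
- tile_arch_center (a point): Arched clay test tile, 50 mm wide, 9 thick, 110 tall, 0.1 kg; top 25 mm a half circle, lower edge straight. It stands in the rack's groove beside two others, in any order, 70 mm between centres. Point: its centre, 55 mm above the lower edge. x: through its thickness (grip it this way, near the top); y: along its width; z: up, towards the arch.
- tile_tall_center (a point): Square-topped tall tile, 50 x 9 x 110 mm; point at its centre, axes as for the arched tile. Leave it in the rack. The rack is a wooden bar 244 mm long, 64 mm wide and 34 mm high with one groove along it, 12 mm wide, its floor 6 mm above the table.
- tile_low_center (a point): Square-topped low tile, 50 x 9 x 78 mm; point at its centre, axes as for the arched tile. Leave it in the rack.
- clip_seat (a point): Fixed stand, base 104 x 96 x 16 mm. Point: top of base midway between the jaws; the tile's lower edge rests here. x: jaws part this way (tile thickness); y: along the jaws, 60 mm; z: up. Jaws 5 mm apart, each yields 16 mm (spring 4 N + 150 N/m) and centres the tile; from 14 to 42 mm above the seat they flare to 37 mm. Pushing in takes 5 to 10 N, more than the tile's weight.
There are look-alikes about, which are no part of the job. Leave any turquoise look-alike of the part that bears tile_arch_center alone.

How it is judged:
At the end, for the whole second after the job is handed in: The arched tile stands at rest between the jaws, its lower edge within 6 mm of the stand's base, upright and arch up within 10 degrees, square to the jaws within about 11 degrees, and its centre within 12 mm of the clip's middle across the jaws and 15 mm along them (z of tile_arch_center in the frame of clip_seat between 0.05 and 0.061 m and x of tile_arch_center in the frame of clip_seat between -0.012 and 0.012 m and y of tile_arch_center in the frame of clip_seat between -0.015 and 0.015 m and angle between tile_arch_center's own z axis and vertical below 0.175 rad and angle between the x axis of tile_arch_center and the x axis of clip_seat, either way round below 0.2 rad and linear speed of tile_arch below 0.02 m/s); the robot touches nothing.
It fails at once if a square-topped tile is moved more than 25 mm from where it stood (distance of any of tile_tall_center, tile_low_center from where it was at the start of the episode above 0.025 m).
It also fails if it takes over 45 s, if anything falls off the work surface, if the arm or the gripper's body presses on something with over 40 N, if the wrist force passes 120 N, or if a joint passes its speed limit or range.

## Working session

There is one attempt and no reset: what is moved stays moved. The work goes in short steps, Python scripts to look and compute and a tool call to move; the robot and the scene stay as the last step left them, time stands still between calls to the robot, and variables do not carry over. Pictures are saved under pics/ and viewed, about 8 in all and at most 12, crops included, and the job is handed in when it is done.

Besides the shell and the picture viewer there is one more tool, called after "Emit:" as name([rows], argument=value, ...), one row to a line, values as JSON. play_rows: Moves the arm, as the interface text tells. Its arguments: {"type":"object","properties":{"steps":{"type":"array","items":{"type":"object","properties":{"claw":{"type":"number"},"dp":{"type":"array","items":{"type":"number"}},"angular":{"type":"array","items":{"type":"number"}}}}},"force":{"type":"number"}},"required":["steps"]}

```bash
mkdir -p pics; cat > h.py <<'E'
import numpy as np,cv2
from workcell import env
def grab(n,tag):
    s=env.get_state(); im,d=env.read_camera(n); c=env.calibration(n)
    cv2.imwrite(f'pics/{tag}.png',im[:,:,::-1]); np.savez(f'pics/{tag}.npz',im=im,d=d,p=s['tcp_pos'],q=s['orientation'])
    return im,d,c,s
E
python3 - <<'E'
from h import *
for n in('scene','side'):
    im,d,c,s=grab(n,n); print(n,c)
print(s)
a=cv2.imread('pics/scene.png');b=cv2.imread('pics/side.png')
E
```

```text
scene {'fx': 394.7225251227038, 'fy': 394.7225251227038, 'cx': 308.11135682487196, 'cy': 195.092692128773, 'world_from_camera': array([[-0.49502469, -0.6340627 ,  0.59406653,  0.0368738 ],
       [-0.86869719,  0.37515015, -0.32346183,  0.31545639],
       [-0.01776907, -0.67618552, -0.73651707,  0.69392294],
       [ 0.        ,  0.        ,  0.        ,  1.        ]])}
side {'fx': 383.27050044207004, 'fy': 383.27050044207004, 'cx': 319.40505609036995, 'cy': 193.08942473433018, 'world_from_camera': array([[ 0.99320255, -0.0612332 ,  0.09899086,  0.47654   ],
       [-0.11463719, -0.66198094,  0.74070207, -0.61024346],
       [ 0.0201745 , -0.74701521, -0.66450076,  0.62106872],
       [ 0.        ,  0.        ,  0.        ,  1.        ]])}
{'clock': 0.05, 'joint_pos': array([1.01139825e+00, 3.13989528e-01, 4.50329153e-02, 1.30360933e+00,
       4.88273323e-06, 1.43118455e+00]), 'qvel': array([ 0.000507  , -0.00133345,  0.00111847, -0.00056112, -0.00133684,
       -0.00027832]), 'tau': array([ 3.31501149e-03, -4.82153535e+01,  2.99549729e+01,  1.31928432e-02,
       -2.89134528e-05, -2.25990055e-05]), 'tcp_pos': array([0.23410951, 0.52466412, 0.2384371 ]), 'orientation': array([-3.05280698e-04,  2.08355321e-01,  9.78052799e-01, -8.30477858e-04]), 'wrist_force': array([0.96884117, 0.35120958, 0.96388617]), 'ft_torque': array([-0.07971823,  0.01487449, -0.01549285]), 'finger_gap': 0.08550917708457452}
```

View pics/scene.png

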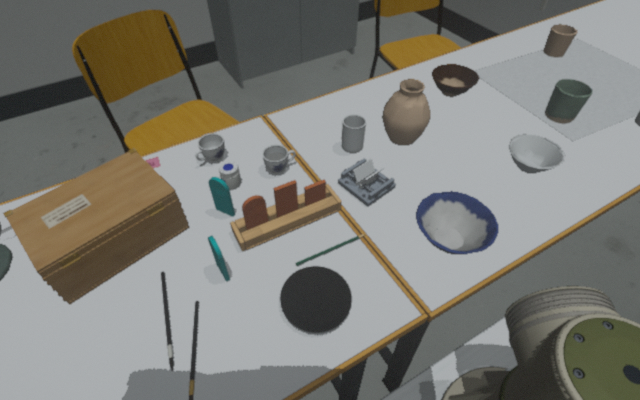

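View pics/side.png

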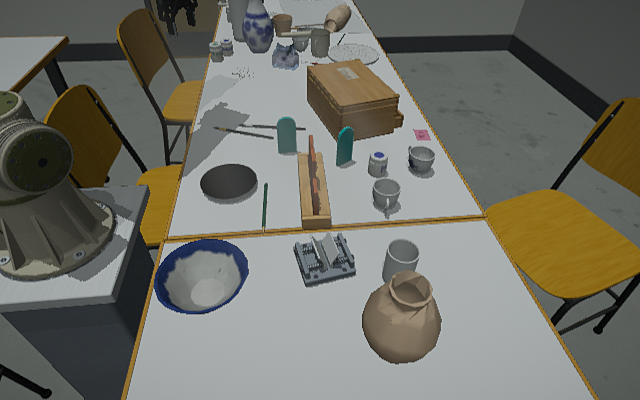

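Scene view: in the rack stand three terracotta tiles, round-topped at (255,208), square at (286,195) and low square at (315,190). Two turquoise arched look-alikes are outside the rack at (221,195) and (219,258). The grey stand is at (366,181), or (325,258) in the side view. The target is the terracotta arch at (255,208). I'll measure it and confirm it in one enlarged crop.

```bash
cat >> h.py <<'E'
def cloud(tag,n):
    z=np.load(f'pics/{tag}.npz'); c=env.calibration(n); d=z['d']; v,u=np.mgrid[:400,:640]
    P=np.stack([(u-c['cx'])/c['fx']*d,(v-c['cy'])/c['fy']*d,d],-1)
    if n=='wrist':
        from scipy.spatial.transform import Rotation as R
        q=z['q']; T=np.eye(4); T[:3,:3]=R.from_quat(q,scalar_first=True).as_matrix(); T[:3,3]=z['p']; T=T@c['hand_eye']
    else: T=c['world_from_camera']
    return z['im'],d,P@T[:3,:3].T+T[:3,3]
E
python3 - <<'E'
from h import *
a=cv2.imread('pics/scene.png');b=cv2.imread('pics/side.png')
A=cv2.resize(a[145:255,210:410],None,fx=4,fy=4,interpolation=cv2.INTER_CUBIC)
cv2.imwrite('pics/crop.png',A)
for n in('scene','side'):
    im,d,P=cloud(n,n)
    hsv=cv2.cvtColor(im,cv2.COLOR_RGB2HSV)
    roi=np.zeros(d.shape,bool)
    if n=='scene': roi[170:250,230:345]=1
    else: roi[130:232,295:332]=1
    print(n)
    m=((hsv[...,0]<9)|(hsv[...,0]>172))&(hsv[...,1]>110)&roi&(d>0)
    k,l,st,ce=cv2.connectedComponentsWithStats(m.astype('uint8'))
    for i in range(1,k):
        if st[i,4]>30:
            p=P[l==i]; print(st[i],ce[i].round(),np.median(p,0).round(4),np.percentile(p,2,axis=0).round(3),np.percentile(p,98,axis=0).round(3))
    roi[:]=0
    if n=='scene': roi[150:210,330:400]=1
    else: roi[228:292,285:365]=1
    m=roi&(P[...,2]>.012)&(P[...,2]<.09)&(d>0)
    k,l,st,ce=cv2.connectedComponentsWithStats(m.astype('uint8'))
    for i in range(1,k):
        if st[i,4]>100:
            p=P[l==i]; print('stand',st[i],np.median(p,0).round(4),np.percentile(p,2,axis=0).round(3),np.percentile(p,98,axis=0).round(3))
E
```

```text
scene
stand [ 338  159   58   45 1414] [ 0.5453 -0.1136  0.0263] [ 0.496 -0.17   0.013] [ 0.599 -0.078  0.056]
stand [330 187  12  23 189] [ 0.524  -0.0224  0.0319] [ 0.515 -0.031  0.014] [ 0.56  -0.001  0.035]
side
stand [ 293  232   63   52 2074] [ 0.5536 -0.1415  0.024 ] [ 0.502 -0.177  0.012] [ 0.604 -0.088  0.055]
```

View pics/crop.png

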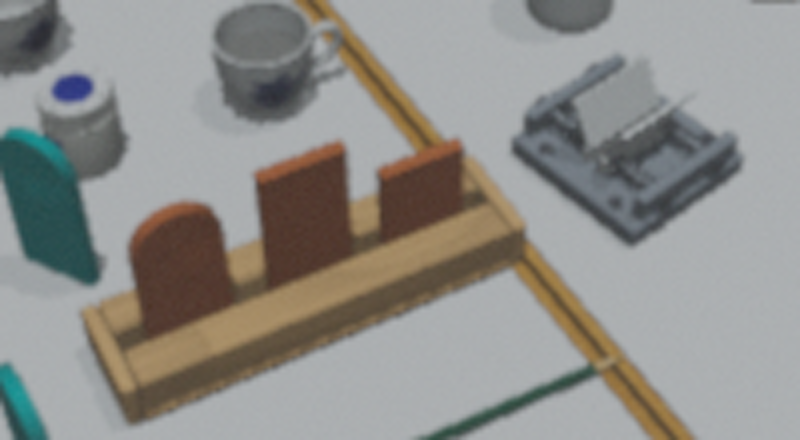

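The enlarged crop confirms it: the terracotta round-topped tile is leftmost in the rack (crop 180,265 = scene 255,211). The stand has two flared light-grey jaws meeting along a line at about crop (610,130). Next I measure both by height.

```bash
python3 - <<'E'
from h import *
from scipy.spatial.transform import Rotation as R
for n in('scene','side'):
    im,d,P=cloud(n,n); f=im.astype(int); red=(f[...,0]>1.5*f[...,2])&(f[...,0]>f[...,1]*1.4)
    m=red&(P[...,2]>.045)&(P[...,2]<.13)&(d>0)&(P[...,0]>.3)&(P[...,0]<.7)&(P[...,1]>-.1)&(P[...,1]<.35)
    k,l,st,ce=cv2.connectedComponentsWithStats(m.astype('uint8'))
    for i in range(1,k):
        if st[i,4]>15:
            p=P[l==i]; print(n,st[i],p.mean(0).round(4),p.min(0).round(3),p.max(0).round(3),'dir',np.degrees(np.arctan2(*np.polyfit(p[:,1],p[:,0],1)[:1],1)).round(1))
    # stand
    m=(d>0)&(abs(P[...,0]-.55)<.09)&(abs(P[...,1]+.13)<.08)
    for lo,hi in((.011,.021),(.012,.07),(.04,.07),(.05,.07)):
        p=P[m&(P[...,2]>lo)&(P[...,2]<hi)&(P[...,1]<-.06)]
        r=cv2.minAreaRect((p[:,:2]*1000).astype('float32')); print(n,'stand',lo,hi,len(p),[np.round(x,1) for x in r], p.mean(0).round(4))
    # rack top
    m=(d>0)&(P[...,0]>.4)&(P[...,0]<.65)&(P[...,1]>-.06)&(P[...,1]<.3)&(abs(P[...,2]-.034)<.005)&(f[...,0]>1.25*f[...,2])
    k,l,st,ce=cv2.connectedComponentsWithStats(cv2.morphologyEx(m.astype('uint8'),cv2.MORPH_CLOSE,np.ones((9,9))))
    i=1+st[1:,4].argmax(); p=P[(l==i)&m]; r=cv2.minAreaRect((p[:,:2]*1000).astype('float32')); print(n,'rack',len(p),[np.round(x,1) for x in r])
s=env.get_state(); print(R.from_quat(s['orientation'],scalar_first=True).as_matrix().round(3)); print(env.calibration('wrist'))
E
```

```text
scene [274 181  23  33 445] [0.5483 0.0907 0.085 ] [0.545 0.066 0.045] [0.556 0.113 0.118] dir 2.0
scene [305 180  20  22 235] [0.5464 0.0212 0.0685] [ 0.541 -0.003  0.045] [0.554 0.044 0.086] dir 1.8
scene [243 196  24  29 422] [0.5508 0.1607 0.0836] [0.547 0.138 0.045] [0.558 0.184 0.117] dir 2.7
scene stand 0.011 0.021 590 [array([ 550.6, -125.6]), array([102.8,  97.2]), np.float64(10.4)] [ 0.539  -0.1117  0.0152]
scene stand 0.012 0.07 1414 [array([ 551.4, -125.2]), array([109. ,  97.1]), np.float64(10.7)] [ 0.5454 -0.1183  0.0272]
scene stand 0.04 0.07 221 [array([ 551.7, -125.8]), array([42.8, 60.4]), np.float64(9.7)] [ 0.5587 -0.1236  0.0503]
scene stand 0.05 0.07 117 [array([ 551.7, -125.8]), array([42.8, 60.4]), np.float64(9.7)] [ 0.5566 -0.1247  0.0546]
scene rack 1670 [array([551.2,  90. ]), array([241.6,  66.1]), np.float64(87.8)]
side [309 135   6  26  80] [0.5529 0.117  0.1116] [0.548 0.063 0.099] [0.558 0.169 0.116] dir 2.0
side [313 178   5  15  50] [0.5498 0.018  0.0816] [ 0.546 -0.007  0.065] [0.554 0.062 0.084] dir 1.9
side stand 0.011 0.021 1029 [array([ 554.1, -1
[... 337 characters left out ...]
array([ 553.1, -128.4]), array([43.2, 58.9]), np.float64(11.3)] [ 0.5552 -0.1299  0.0539]
side rack 1366 [array([552. ,  85.9]), array([244.3,  63.4]), np.float64(88.1)]
[[-0.913  0.408 -0.001]
 [ 0.408  0.913 -0.001]
 [ 0.    -0.002 -1.   ]]
{'fx': 313.11489703391106, 'fy': 313.11489703391106, 'cx': 312.9447447067894, 'cy': 200.60862048525323, 'hand_eye': array([[ 6.74358026e-04, -9.44815887e-01, -3.27601108e-01,
         8.52137123e-02],
       [ 9.99999031e-01,  1.03601290e-03, -9.29435408e-04,
        -3.30012638e-04],
       [ 1.21754431e-03, -3.27600163e-01,  9.44815670e-01,
        -1.35447338e-01],
       [ 0.00000000e+00,  0.00000000e+00,  0.00000000e+00,
         1.00000000e+00]])}
```

Positions agree between the two views, and they match the given sizes:
- **Arched tile:** about (0.554, 0.160), thickness axis at −2°.
- **Stand:** about (0.552, −0.127), parting axis at +10.5°.

Now I move above the tile.

Emit:
play_rows([
  {"claw": 0,"dp": [-0.0276,-0.0127,0],"angular": [0,0,0]},
  {"claw": 0,"dp": [-0.0276,-0.0127,0],"angular": [0,0,0]},
  {"claw": 0,"dp": [-0.0276,-0.0127,0],"angular": [0,0,0]},
  {"claw": 0,"dp": [-0.0276,-0.0127,0],"angular": [0,0,0]},
  {"claw": 0,"dp": [-0.0276,-0.0127,0],"angular": [0,0,0]},
  {"claw": 0,"dp": [-0.0276,-0.0127,0],"angular": [0,0,0]},
  {"claw": 0,"dp": [-0.0276,-0.0127,0],"angular": [0,0,0]},
  {"claw": 0,"dp": [-0.0276,-0.0127,0],"angular": [0,0,0]},
], force=80)

```text
clock: 0.77
tcp_pos: [0.3951, 0.341, 0.239]
orientation: [-0.0, 0.208, 0.978, -0.0]
wrist_force: [0.0, -0.3, 0.5]
finger_gap: 0.0853
```

Emit:
play_rows([
  {"claw": 0,"dp": [-0.0276,-0.0127,0],"angular": [0,0,0]},
  {"claw": 0,"dp": [-0.0276,-0.0127,0],"angular": [0,0,0]},
  {"claw": 0,"dp": [-0.0276,-0.0127,0],"angular": [0,0,0]},
  {"claw": 0,"dp": [-0.0276,-0.0127,0],"angular": [0,0,0]},
  {"claw": 0,"dp": [-0.0276,-0.0127,0],"angular": [0,0,0]},
  {"claw": 0,"dp": [-0.0276,-0.0127,0],"angular": [0,0,0]},
  {"claw": 0,"dp": [-0.0276,-0.0127,0],"angular": [0,0,0]},
  {"claw": 0,"dp": [-0.0276,-0.0127,0],"angular": [0,0,0]},
])

```text
clock: 1.43
tcp_pos: [0.5554, 0.1582, 0.2388]
orientation: [-0.0, 0.208, 0.978, -0.0]
wrist_force: [1.0, 0.4, 0.0]
finger_gap: 0.0853
```

Emit:
play_rows([
  {"claw": 0,"dp": [0,0,0],"angular": [0,0,6.8]},
  {"claw": 0,"dp": [0,0,0],"angular": [0,0,6.8]},
  {"claw": 0,"dp": [0,0,0],"angular": [0,0,6.8]},
  {"claw": 0,"dp": [0,0,0],"angular": [0,0,6.8]},
  {"claw": 0,"dp": [0,0,0],"angular": [0,0,6.8]},
  {"claw": 0,"dp": [0,0,0],"angular": [0,0,6.8]},
  {"claw": 0,"dp": [0,0,0],"angular": [0,0,6.8]},
  {"claw": 0,"dp": [0,0,0],"angular": [0,0,6.8]},
])

```text
clock: 2.1
tcp_pos: [0.5545, 0.1595, 0.2387]
orientation: [-0.0, 0.635, 0.773, -0.0]
wrist_force: [0.6, 0.4, -0.0]
finger_gap: 0.0855
```

Emit:
play_rows([
  {"claw": 0,"dp": [0,0,0],"angular": [0,0,6.8]},
  {"claw": 0,"dp": [0,0,0],"angular": [0,0,6.8]},
  {"claw": 0,"dp": [0,0,0],"angular": [0,0,0]},
  {"claw": 0,"dp": [0,0,0],"angular": [0,0,0]},
  {"claw": 0,"dp": [0,0,0],"angular": [0,0,0]},
  {"claw": 0,"dp": [0,0,0],"angular": [0,0,0]},
  {"claw": 0,"dp": [0,0,0],"angular": [0,0,0]},
  {"claw": 0,"dp": [0,0,0],"angular": [0,0,0]},
])

```text
clock: 2.77
tcp_pos: [0.5548, 0.1595, 0.2393]
orientation: [-0.0, 0.719, 0.695, 0.0]
wrist_force: [-0.1, -0.4, -0.0]
finger_gap: 0.0853
```

```bash
cat >> h.py <<'E'
def redtiles(tag,n):
    im,d,P=cloud(tag,n); f=im.astype(int); red=(f[...,0]>1.5*f[...,2])&(f[...,0]>f[...,1]*1.4)
    m=red&(P[...,2]>.05)&(P[...,2]<.14)&(d>0)&(P[...,0]>.4)&(P[...,0]<.7)
    k,l,st,ce=cv2.connectedComponentsWithStats(m.astype('uint8'))
    for i in range(1,k):
        if st[i,4]>60:
            p=P[l==i]; t=p[p[:,2]>p[:,2].max()-.012]
            print(st[i],'range',p.min(0).round(3),p.max(0).round(3),'top mean',t.mean(0).round(4),[np.round(x,1) for x in cv2.minAreaRect((p[:,:2]*1000).astype('float32'))])
def pose():
    from scipy.spatial.transform import Rotation as R
    s=env.get_state(); M=R.from_quat(s['orientation'],scalar_first=True).as_matrix()
    print('tcp',s['tcp_pos'].round(4),'yyaw',np.degrees(np.arctan2(M[1,1],M[0,1])).round(2),'z',M[:,2].round(4),'F',s['wrist_force'].round(1),'gap',round(s['finger_gap'],4),'t',s['clock'])
E
python3 - <<'E'
from h import *
pose(); grab('wrist','w1'); redtiles('w1','wrist')
E
```

```text
tcp [0.5548 0.1595 0.2393] yyaw -2.01 z [ 0.e+00  1.e-04 -1.e+00] F [-0.1 -0.4 -0. ] gap 0.0853 t 2.7667
[309 152  10  61 590] range [0.55  0.138 0.051] [0.559 0.186 0.119] top mean [0.5546 0.1626 0.1137] [array([554.6, 162. ]), array([47.1,  8.5]), np.float64(88.5)]
[309 216  10 109 923] range [ 0.546 -0.006  0.05 ] [0.557 0.115 0.119] top mean [0.5519 0.0923 0.1165] [array([551.1,  54.2]), array([120.6,   8.9]), np.float64(88.6)]
```

View pics/w1.png

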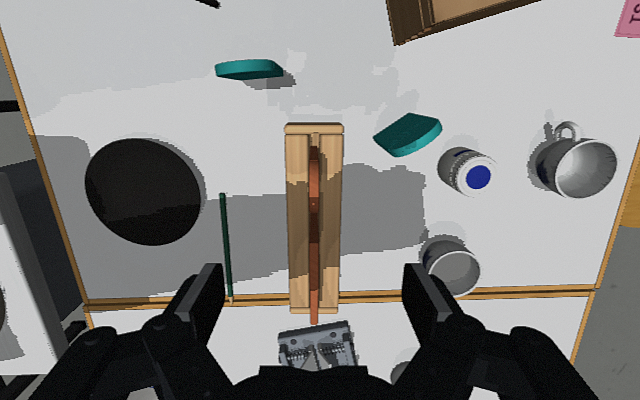

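The wrist view shows the arched tile at (314,180), the other two below it in the groove, and the jars clear of the fingers. The measured centre is (0.5546, 0.162). I descend 154 mm with a 2 mm shift, then grip.

Emit:
play_rows([
  {"claw": 0,"dp": [0.002,0,0.02],"angular": [0,0,0]},
  {"claw": 0,"dp": [0,0,0.022],"angular": [0,0,0]},
  {"claw": 0,"dp": [0,0,0.022],"angular": [0,0,0]},
  {"claw": 0,"dp": [0,0,0.02],"angular": [0,0,0]},
  {"claw": 0,"dp": [0,0,0.02],"angular": [0,0,0]},
  {"claw": 0,"dp": [0,0,0.02],"angular": [0,0,0]},
  {"claw": 0,"dp": [0,0,0.018],"angular": [0,0,0]},
  {"claw": 0,"dp": [0,0,0.012],"angular": [0,0,0]},
])

```text
clock: 3.48
tcp_pos: [0.5539, 0.1614, 0.0834]
orientation: [-0.001, 0.72, 0.694, -0.001]
wrist_force: [-1.2, -0.1, -0.2]
finger_gap: 0.0854
```

Emit:
play_rows([
  {"claw": 120,"dp": [0,0,0],"angular": [0,0,0]},
  {"claw": 180,"dp": [0,0,0],"angular": [0,0,0]},
  {"claw": 255,"dp": [0,0,0],"angular": [0,0,0]},
  {"claw": 255,"dp": [0,0,0],"angular": [0,0,0]},
  {"claw": 255,"dp": [0,0,0],"angular": [0,0,0]},
  {"claw": 255,"dp": [0,0,0],"angular": [0,0,0]},
  {"claw": 255,"dp": [0,0,0],"angular": [0,0,0]},
  {"claw": 255,"dp": [0,0,0],"angular": [0,0,0]},
], force=80)

```text
clock: 4.15
tcp_pos: [0.5556, 0.1617, 0.0863]
orientation: [0.001, 0.72, 0.694, 0.001]
wrist_force: [-0.5, 0.0, 5.2]
finger_gap: 0.0081
```

Emit:
play_rows([
  {"claw": 255,"dp": [0,0,0],"angular": [0,0,0]},
  {"claw": 255,"dp": [0,0,0],"angular": [0,0,0]},
  {"claw": 255,"dp": [0,0,0],"angular": [0,0,0]},
  {"claw": 255,"dp": [0,0,0],"angular": [0,0,0]},
  {"claw": 255,"dp": [0,0,0],"angular": [0,0,0]},
  {"claw": 255,"dp": [0,0,0],"angular": [0,0,0]},
  {"claw": 255,"dp": [0,0,0],"angular": [0,0,0]},
  {"claw": 255,"dp": [0,0,0],"angular": [0,0,0]},
])

```text
clock: 4.82
tcp_pos: [0.5556, 0.1617, 0.0863]
orientation: [0.001, 0.72, 0.694, 0.001]
wrist_force: [-0.7, -0.5, 6.0]
finger_gap: 0.008
```

The fingers stopped at 8 mm on the tile. I lift it straight up by 160 mm and look.

Emit:
play_rows([
  {"claw": 255,"dp": [0,0,-0.012],"angular": [0,0,0]},
  {"claw": 255,"dp": [0,0,-0.018],"angular": [0,0,0]},
  {"claw": 255,"dp": [0,0,-0.02],"angular": [0,0,0]},
  {"claw": 255,"dp": [0,0,-0.025],"angular": [0,0,0]},
  {"claw": 255,"dp": [0,0,-0.025],"angular": [0,0,0]},
  {"claw": 255,"dp": [0,0,-0.025],"angular": [0,0,0]},
  {"claw": 255,"dp": [0,0,-0.02],"angular": [0,0,0]},
  {"claw": 255,"dp": [0,0,-0.015],"angular": [0,0,0]},
])

```text
clock: 5.48
tcp_pos: [0.5551, 0.1616, 0.2472]
orientation: [0.0, 0.72, 0.694, 0.001]
wrist_force: [0.1, 0.1, -0.2]
finger_gap: 0.0078
```

```bash
python3 - <<'E'
from h import *
pose(); grab('side','s2'); grab('scene','c2')
a=cv2.imread('pics/s2.png')[50:250,200:440]; b=cv2.imread('pics/c2.png')[80:280,180:420]
cv2.imwrite('pics/two.png',cv2.resize(np.hstack([a,b]),(800,333)))
E
```

```text
tcp [0.5551 0.1616 0.2472] yyaw -2.05 z [ 1.6e-03  3.0e-04 -1.0e+00] F [ 0.1  0.1 -0.2] gap 0.0078 t 5.4833
```

View pics/two.png

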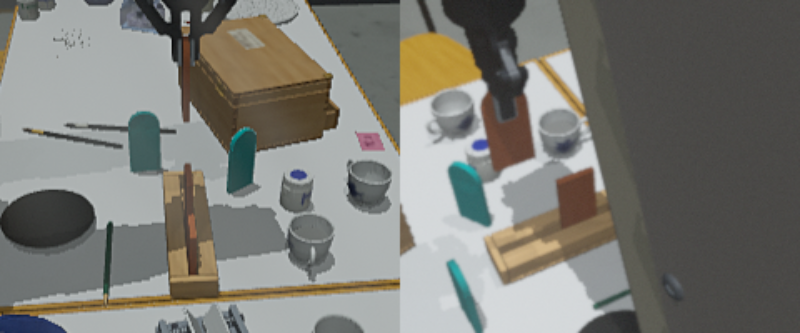

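The tile hangs upright in the grip, and both square tiles still stand in the rack. I move over the stand (0.5525, −0.127) and turn −12.5°.

Emit:
play_rows([
  {"claw": 255,"dp": [-0.03,0.001,0],"angular": [0,0,0]},
  {"claw": 255,"dp": [-0.037,0.001,0],"angular": [0,0,0]},
  {"claw": 255,"dp": [-0.037,0.001,0],"angular": [0,0,0]},
  {"claw": 255,"dp": [-0.037,0.001,0],"angular": [0,0,0]},
  {"claw": 255,"dp": [-0.037,0.001,0],"angular": [0,0,0]},
  {"claw": 255,"dp": [-0.037,0.001,0],"angular": [0,0,0]},
  {"claw": 255,"dp": [-0.037,0.001,0],"angular": [0,0,0]},
  {"claw": 255,"dp": [-0.037,0.001,0],"angular": [0,0,0]},
])

```text
clock: 6.25
tcp_pos: [0.5515, -0.129, 0.2434]
orientation: [-0.001, 0.72, 0.694, -0.0]
wrist_force: [0.4, 0.8, -0.5]
finger_gap: 0.0079
```

Emit:
play_rows([
  {"claw": 255,"dp": [0,0,0],"angular": [0,0,-4.5]},
  {"claw": 255,"dp": [0,0,0],"angular": [0,0,-4]},
  {"claw": 255,"dp": [0,0,0],"angular": [0,0,-4]},
  {"claw": 255,"dp": [0,0,0.01],"angular": [0,0,0]},
  {"claw": 255,"dp": [0,0,0.02],"angular": [0,0,0]},
  {"claw": 255,"dp": [0,0,0.02],"angular": [0,0,0]},
  {"claw": 255,"dp": [0,0,0],"angular": [0,0,0]},
  {"claw": 255,"dp": [0,0,0],"angular": [0,0,0]},
])

```text
clock: 6.92
tcp_pos: [0.5509, -0.1267, 0.1929]
orientation: [-0.002, 0.64, 0.768, -0.001]
wrist_force: [0.5, 1.2, -0.9]
finger_gap: 0.0079
```

```bash
python3 - <<'E'
from h import *
pose(); grab('wrist','w3'); grab('side','s3')
im,d,P=cloud('w3','wrist')
m=(d>0)&(abs(P[...,0]-.55)<.09)&(abs(P[...,1]+.127)<.08)
for lo,hi in((.011,.021),(.045,.065)):
    p=P[m&(P[...,2]>lo)&(P[...,2]<hi)]
    r=cv2.minAreaRect((p[:,:2]*1000).astype('float32')); print(lo,hi,len(p),[np.round(x,1) for x in r])
f=im.astype(int); red=(f[...,0]>1.5*f[...,2])&(f[...,0]>f[...,1]*1.4)&(d>0)
p=P[red&m&(P[...,2]>.1)]; print('tile',len(p),p.min(0).round(3),p.max(0).round(3))
a=cv2.imread('pics/s3.png')[130:330,200:440]; b=cv2.imread('pics/w3.png')[200:400,200:440]
cv2.imwrite('pics/two3.png',cv2.resize(np.hstack([a,b]),(800,333)))
E
```

```text
tcp [ 0.5509 -0.1267  0.1929] yyaw 10.39 z [-0.0045  0.0018 -1.    ] F [ 0.5  1.2 -0.9] gap 0.0079 t 6.9167
0.011 0.021 4128 [array([ 552.4, -126. ]), array([103.6,  96.4]), np.float64(10.8)]
0.045 0.065 1576 [array([ 552.2, -126.1]), array([43.1, 60.3]), np.float64(10.5)]
tile 3264 [ 0.492 -0.144  0.117] [ 0.606 -0.103  0.275]
```

View pics/two3.png

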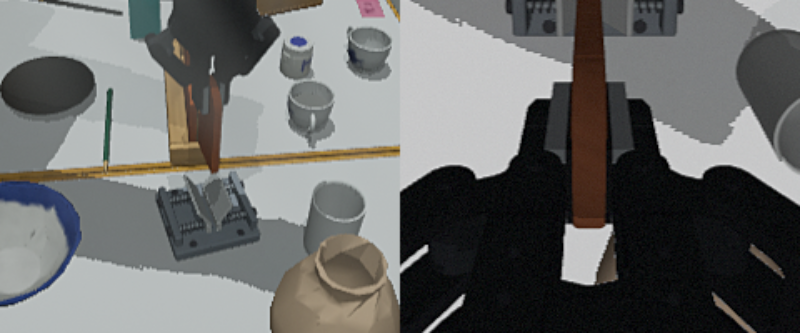

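The close look confirms the seat at (0.5523, −0.126), 10.5°, and the tool is within 1.5 mm of it. I correct +1.3 mm along tool y, descend, and press in gently.

Emit:
play_rows([
  {"claw": 255,"dp": [0.0005,0.0013,0.01],"angular": [0,0,0]},
  {"claw": 255,"dp": [0,0,0.015],"angular": [0,0,0]},
  {"claw": 255,"dp": [0,0,0.015],"angular": [0,0,0]},
  {"claw": 255,"dp": [0,0,0.01],"angular": [0,0,0]},
  {"claw": 255,"dp": [0,0,0.008],"angular": [0,0,0]},
  {"claw": 255,"dp": [0,0,0.008],"angular": [0,0,0]},
  {"claw": 255,"dp": [0,0,0.006],"angular": [0,0,0]},
  {"claw": 255,"dp": [0,0,0.004],"angular": [0,0,0]},
])

```text
clock: 7.68
tcp_pos: [0.5537, -0.1268, 0.1187]
orientation: [-0.0, 0.64, 0.769, 0.0]
wrist_force: [-0.5, -0.0, -1.0]
finger_gap: 0.0082
```

Emit:
play_rows([
  {"claw": 255,"dp": [0,0,0.004],"angular": [0,0,0]},
  {"claw": 255,"dp": [0,0,0.004],"angular": [0,0,0]},
  {"claw": 255,"dp": [0,0,0.004],"angular": [0,0,0]},
  {"claw": 255,"dp": [0,0,0.003],"angular": [0,0,0]},
  {"claw": 255,"dp": [0,0,0.002],"angular": [0,0,0]},
  {"claw": 255,"dp": [0,0,0.002],"angular": [0,0,0]},
  {"claw": 255,"dp": [0,0,0],"angular": [0,0,0]},
  {"claw": 255,"dp": [0,0,0],"angular": [0,0,0]},
])

```text
clock: 8.35
tcp_pos: [0.5538, -0.127, 0.1002]
orientation: [0.0, 0.64, 0.769, -0.0]
wrist_force: [0.2, -1.0, 1.5]
finger_gap: 0.0078
```

Emit:
play_rows([
  {"claw": 255,"dp": [0,0,0.002],"angular": [0,0,0]},
  {"claw": 255,"dp": [0,0,0.002],"angular": [0,0,0]},
  {"claw": 255,"dp": [0,0,0.002],"angular": [0,0,0]},
  {"claw": 255,"dp": [0,0,0.001],"angular": [0,0,0]},
  {"claw": 255,"dp": [0,0,0],"angular": [0,0,0]},
  {"claw": 255,"dp": [0,0,0],"angular": [0,0,0]},
  {"claw": 255,"dp": [0,0,0],"angular": [0,0,0]},
  {"claw": 255,"dp": [0,0,0],"angular": [0,0,0]},
])

```text
clock: 9.02
tcp_pos: [0.5543, -0.1269, 0.0963]
orientation: [0.001, 0.64, 0.769, 0.001]
wrist_force: [-5.1, 2.3, 21.9]
finger_gap: 0.0085
```

```bash
python3 - <<'E'
from h import *
pose(); grab('side','s4'); grab('scene','c4')
a=cv2.imread('pics/s4.png')[170:310,250:410]
cv2.imwrite('pics/v4.png',cv2.resize(a,None,fx=4,fy=4,interpolation=cv2.INTER_CUBIC))
E
```

```text
tcp [ 0.5543 -0.1269  0.0963] yyaw 10.46 z [ 2.7e-03 -9.0e-04 -1.0e+00] F [-5.1  2.3 21.9] gap 0.0085 t 9.0167
```

View pics/v4.png

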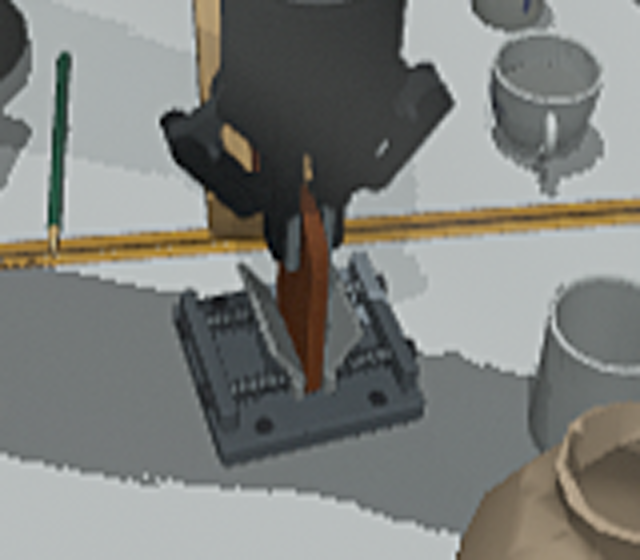

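The tile is between the jaws with its lower edge at the base (crop 312,390). The tool height equals the predicted 0.0963, and the force rose to 22 N, so it has bottomed. I release and lift straight up.

Emit:
play_rows([
  {"claw": 200,"dp": [0,0,0],"angular": [0,0,0]},
  {"claw": 150,"dp": [0,0,0],"angular": [0,0,0]},
  {"claw": 80,"dp": [0,0,0],"angular": [0,0,0]},
  {"claw": 0,"dp": [0,0,0],"angular": [0,0,0]},
  {"claw": 0,"dp": [0,0,0],"angular": [0,0,0]},
  {"claw": 0,"dp": [0,0,0],"angular": [0,0,0]},
  {"claw": 0,"dp": [0,0,0],"angular": [0,0,0]},
  {"claw": 0,"dp": [0,0,0],"angular": [0,0,0]},
])

```text
clock: 9.78
tcp_pos: [0.5537, -0.1268, 0.0931]
orientation: [-0.0, 0.64, 0.769, 0.0]
wrist_force: [0.1, -0.0, -0.4]
finger_gap: 0.0854
```

Emit:
play_rows([
  {"claw": 0,"dp": [0,0,-0.01],"angular": [0,0,0]},
  {"claw": 0,"dp": [0,0,-0.02],"angular": [0,0,0]},
  {"claw": 0,"dp": [0,0,-0.025],"angular": [0,0,0]},
  {"claw": 0,"dp": [0,0,-0.025],"angular": [0,0,0]},
  {"claw": 0,"dp": [0,0,-0.025],"angular": [0,0,0]},
  {"claw": 0,"dp": [0,0,-0.02],"angular": [0,0,0]},
  {"claw": 0,"dp": [0,0,-0.01],"angular": [0,0,0]},
  {"claw": 0,"dp": [0,0,0],"angular": [0,0,0]},
])

```text
clock: 10.45
tcp_pos: [0.5552, -0.1273, 0.2316]
orientation: [0.003, 0.64, 0.769, 0.001]
wrist_force: [0.8, -0.5, -0.5]
finger_gap: 0.0853
```

```bash
python3 - <<'E'
from h import *
pose(); grab('wrist','w5'); grab('side','s5')
for t,n in(('w5','wrist'),('s5','side')): print(n); redtiles(t,n)
a=cv2.imread('pics/s5.png')[120:300,240:440]; b=cv2.imread('pics/w5.png')[200:380,210:410]
cv2.imwrite('pics/v5.png',cv2.resize(np.hstack([a,b]),(800,360)))
E
```

```text
tcp [ 0.5552 -0.1273  0.2316] yyaw 10.45 z [ 0.0052 -0.0019 -1.    ] F [ 0.8 -0.5 -0.5] gap 0.0853 t 10.45
wrist
[326   0  22  51 594] range [ 0.544 -0.006  0.05 ] [0.554 0.031 0.087] top mean [0.549  0.0101 0.0844] [array([549.1,  12.3]), array([37.1,  9. ]), np.float64(88.1)]
[306 154  11  67 655] range [ 0.545 -0.149  0.05 ] [ 0.56  -0.103  0.128] top mean [ 0.5527 -0.1249  0.1237] [array([ 553., -126.]), array([ 8.3, 45.7]), np.float64(10.6)]
side
[320 217  12  40 376] range [ 0.546 -0.157  0.05 ] [ 0.562 -0.109  0.126] top mean [ 0.5537 -0.136   0.12  ] [array([ 553.8, -132.3]), array([ 9.1, 48.5]), np.float64(10.4)]
```

View pics/v5.png

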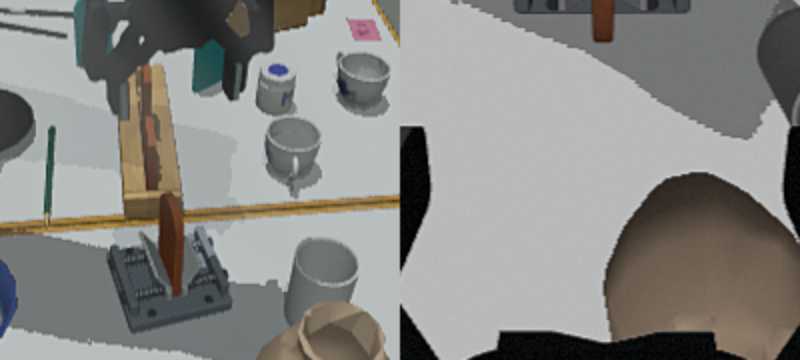

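The tile stands free in the stand, upright, with its top at 0.126–0.128 m (0.126 expected). Both square tiles are still in the rack and the gripper is clear.

```bash
python3 -c "
from workcell import env
print(env.hand_in())"
```

```text
the job is handed in; nothing more can be done
None
```

I took the arched terracotta tile from the rack, pressed it between the stand's jaws until it bottomed, let go, and handed the job in at about 10.5 s. The hand-in reports no verdict.

- **Seating:** with the tile pressed down, the TCP was at z = 0.0963 m, as predicted for fully home, and the force rose to 22 N. After release the tile's top read 0.126 m in the side camera and 0.128 m in the wrist camera, against 0.126 m expected.
- **Position:** the wrist view puts the tile at (0.553, −0.126), within about 1 mm of the seat, and its angle of 10.5° matches the jaws.
- **Other tiles:** the last picture shows both square-topped tiles still in the rack. I judged that by eye and did not re-measure how far they had moved. The turquoise look-alikes were not touched.
- **Disagreement:** the side camera put the tile 6 mm farther along the jaws than the wrist view. It sees the tile nearly edge-on and one-sided, and even that reading is within the 15 mm allowed.

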